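# Hook up the analyser's drop guard and load a reagent cassette against its sprung plate

### The job

Lift the amber drop guard of the reagent bay by its slotted bar and hook the bar's rung into the orange notch on the header so that the guard hangs there by itself. Then load the white cassette with the green fin, fin end towards the open front, into the empty middle lane: push its nose against the sprung plate until the other end clears the orange sill, and lower it flat behind the sill so that the plate clamps it there. Never let the guard drop, and leave the grey spent cassette, the bottle and the tube rack where they are.

Things in the scene. Friction and masses are not known exactly. Their poses are not given: they have to be found in the camera images.
- bay: Cream reagent bay, 230 x 276 mm, fixed. Origin on the table; x points inward, away from its open front, y to its left, z up. In its frame, in mm: floor top at z 12; middle lane 62 wide between dividers at y +/-31 (tops z 32); the lanes beside it hold grey blanks, tops z 52; side walls at y +/-125, 110 high.
- sill (a point): Middle of the top edge of the orange sill across the bay's front: bay x -67, z 24; the sill is 6 mm thick (inner face at bay x -64) and 12 mm above the lane floor.
- header (a point): Middle of the header bar over the guard: bay x -70, z 292; the bar is 14 mm thick, top at z 297. It joins the two guard posts, 20 x 14 mm, at bay x -70, y +/-125.
- hood (a point): Middle of the front edge of the clear hood over the bay's rear: bay x -13, z 102 (underside), running back to the rear wall. A probe arm stands on it at bay x 75, up to z 300.
- guard (a joint): Height in m of the amber guard (0.36 to 0.59 kg, 232 mm wide, slides up and down between the posts): 0 shut, limit 0.21, 0.180 hooked. It falls if let go unhooked. Shut, its pane stands at bay x -73 to -67, z 27 to 92, and a visor runs back from its top to x -18. Hooked, the pane's lower edge is at z 207.
- prop (a joint): Lean in rad of the slotted bar on the guard's front: 0 upright, positive outward (to bay -x), range -0.08 to 0.65; a stiff hinge, it stays where left. Hinge axis along bay y at bay x -85, z 40 + guard height. Two straps at y +/-16, open slot between; an 8 mm steel rung crosses the slot 55 mm from the hinge, a cross strip 36 mm wide at 84 to 90 mm.
- prop_handle (a point): Grasp point in the red handle on the bar's end, 115 mm from the hinge along the bar. The handle is 16 mm thick along y, 26 mm wide along x, and reaches from 90 to 132 mm from the hinge. z of this frame runs along the bar away from the hinge, y along the hinge.
- notch (a point): Where the rung's centre lies when hooked, in the orange notch, open upward, on the header: bay x -85, y 0, z 275. 20 mm wide along y, so it fits the bar's slot; 16 mm between front tooth and back wall. Its floor is 4 mm below this point (underside 11 below); the front tooth, 8 to 14 mm in front, rises 3 mm above it, the back wall 22 mm.
- plate (a joint): Travel in m of the orange sprung plate at the rear of the middle lane: 0 at rest (face at bay x 36, 100 mm from the sill's inner face), grows as pressed inward, limit 0.035; 0.010 with the 110 mm cassette in place. Spring 2.4 N at rest, 2 N more per 10 mm. Face 52 mm wide, bay z 14 to 70.
- lane_seat (a point): Where the cassette's block centre (cassette_mid) comes to lie when it is in place: bay x -9, y 0, z 32. Axes as the bay's.
- cassette_mid (a point): Centre of the block of the white cassette to load: 110 x 54 x 40 mm (x, y, z), 0.15 to 0.31 kg, the underside 20 mm below this point. x points to its nose, the end that goes in first. A green upright fin stands on the block at the other end.
- cassette_grip (a point): Grasp point in the green fin: 41 mm behind cassette_mid and 40 mm above it. The fin is 14 mm thick (along y), 28 mm long (x), and rises from 20 to 56 mm above cassette_mid.
- spent_mid (a point): Centre of the block of the grey spent cassette with a black fin, same shape as the white one; leave it alone.
- diluent_mid (a point): Half-way up a white bottle with a blue cap, 64 mm across, 130 mm high; leave it alone.
- tubes_mid (a point): Half-way up a beige rack of sample tubes, 100 x 60 mm, 90 mm high; leave it alone.
There are look-alikes about, which are no part of the job. What is shaped like the part that bears cassette_mid but red is not meant.

How it is judged:
On the way, in this order (a step that is already met when the one before it is completed fails the run):
1. the guard hangs by its bar's rung in the notch, let go (value of joint guard between 0.174 and 0.186 m and value of joint prop below 0.12 rad and contact force between the fingers and anything else below 0.5 N), for 0.3 s.
2. with the guard still hooked, the sprung plate is pressed back by the cassette's nose far enough for it to pass the sill (value of joint guard between 0.174 and 0.186 m and value of joint prop below 0.12 rad and value of joint plate above 0.0105 m and contact force between cassette and plate above 0.5 N), for 0.05 s.
At the end, for the whole second after the job is handed in: Guard hooked, raised 174 to 186 mm, bar leaning out under 0.12 rad; white cassette still in the middle lane, fin to the front, centre within 5 mm along and across and 3 mm in height of its place, turned under 0.08 and tilted under 0.06 rad, plate pressed 5 to 15 mm (value of joint guard between 0.174 and 0.186 m and value of joint prop below 0.12 rad and x of cassette_mid in the frame of lane_seat between -0.005 and 0.005 m and y of cassette_mid in the frame of lane_seat between -0.005 and 0.005 m and z of cassette_mid in the frame of lane_seat between -0.003 and 0.003 m and angle between the x axis of cassette_mid and the x axis of lane_seat, either way round below 0.08 rad and angle between cassette_mid's own z axis and vertical below 0.06 rad and x of cassette_grip in the frame of lane_seat below -0.03 m and value of joint plate between 0.005 and 0.015 m and linear speed of cassette below 0.01 m/s and velocity of joint guard between -0.01 and 0.01 m/s); the robot touches nothing.
It fails at once if the guard drops (velocity of joint guard below -0.6 m/s).
It fails at once if the spent cassette is moved or tipped (distance of spent_mid from where it was at the start of the episode above 0.02 m or angle between spent_mid's own z axis and vertical above 0.3 rad).
It fails at once if the bottle is moved or tipped (distance of diluent_mid from where it was at the start of the episode above 0.02 m or angle between diluent_mid's own z axis and vertical above 0.3 rad).
It fails at once if the tube rack is moved or tipped (distance of tubes_mid from where it was at the start of the episode above 0.02 m or angle between tubes_mid's own z axis and vertical above 0.3 rad).
It also fails if it takes over 67 s, if anything falls off the work surface, if the arm or the gripper's body presses on something with over 40 N, if the wrist force passes 120 N, or if a joint passes its speed limit or range.

### The arm

A 6-joint arm with a two-finger parallel gripper is mounted at the origin on the work surface. World frame = base frame: x ahead of the robot, y to its left, z up, the work surface at z = 0. Lengths are in m, angles in rad, forces in N, time in s.
With the tool pointing down it reaches from about 0.35 to 0.975 m from the base axis. Payload 7.1 kg.
Tool frame: the origin (TCP) lies at the very end of the fingers, on their centre line; the grasp point (between the pads) lies 19 mm behind it (bot.grip_point_offset is the distance from the TCP to the grasp point, in m); z points along the fingers, y is the line along which they close (so a half turn about z gives the same grasp; the last joint's range is limited). The gripper opens to 88 mm and grips with 3 to 60 N. Pads are 20 mm wide; open, the fingers measure 115 mm over their backs; the gripper's body (75 mm by 178 mm) begins 61 mm behind the grasp point.
Start: joints at [-1.273, 0.423, 1.63, -0, 1.089, -0.019], TCP at [0.195, -0.594, 0.223] pointing down, gripper open.
Joint ranges: [-3, 3], [-0.9, 2.11], [0.09, 2.58], [-1.31, 4.45], [0.11, 2.69], [-2.54, 2.54]. Speed limits (rad/s): [2.39, 2.39, 3.01, 3.14, 3.14, 3.14].

### API

Orientations are given as a unit quaternion [w, x, y, z].
In Python, from cell import bot, optics, sign_off, look_for gives the robot as it stands.
- The arm moves only by the tool arm_command, never from a script. Its argument "increments" is a list that holds one entry, the list of rows, each a list of 7 numbers: the shift along the tool's x, y, z in cm, then the turn, a rotation vector about the tool's x, y, z in rad, then the finger opening in cm, from 0 to 8.78. A call has 1 to 10 rows; each row shifts and turns the commanded pose from where the row before left it, along the tool's axes as they then stand; what a row does not reach is not made up. A row lasts 1/8 s, in which the tool goes at most 62.5 mm and 10.7 degrees, less where a joint would pass 70% of its speed; a pose out of reach is approached as far as the arm can. A call is refused whole if a number of a shift passes 6.25 or a number of a turn 0.188, either way. A call with a gripper value outside its range is refused whole. The fingers move at their own pace and stop on an object; "force" is the grip in N (left out, the last holds). Time passes only in rows, so rows that do not move let the fingers close. It gives the time, the measured TCP pose, the force, the opening and the grip force at its end, in the units of the state.
- bot.state(): the state, without advancing time (a new reading comes with each control period).
- optics.snapshot(name): name is "side" or "top" or "wrist"; returns a dict with "image" (384x512x3 uint8, blue, green, red), "z_map" (384x512 float32, m along the optical axis (not along the pixel's ray), 0 where there is no reading), "mtx" (3x3 intrinsics, pixels), "view" (4x4, takes a point from world to camera coordinates); the wrist camera has in their place "T_tool_cam" (4x4, takes a point from camera to tool coordinates, whose origin is the TCP and whose axes are the flange's). Camera axes: x right, y up, looking along -z (the intrinsics and any distortion apply to the point x, -y, -z); pixel columns grow to the right and rows downward; lengths in m; the calibration is good to about 2 mm. A picture is of the moment at which its call begins: read the wrist's pose just before it.
- sign_off(): hands the job in; it is judged then, once.
Trained networks look in a picture, given as the dict that the camera call returned (one of the last four; its "shot" number tells which), for a name from the list of things; names that differ only in an ending like _2 or _b are one class to them, and where a whole thing is asked for, a point or a joint stands for the part that bears it (a point fixed in the world has none). Each returns a list of dicts, best first, with "p" (0 to 1); they miss things now and then, are a little off and sometimes report something else, mostly with a low value. They report only what shows in the picture. A call takes as long as a camera call. They do not tell look-alikes from the thing itself.
- look_for(name, picture): "at" ([column, row] in pixels, amid what is visible of it).
The state is a dict: "time": time; "joints": joint angles; "joint_vel": joint speeds; "joint_torque": joint torques, N m; "eef_pos": TCP position; "ee_rot": TCP orientation; "ft_force": force on the tool from outside, world axes, zero at the start; "moment": the same for the moment, N m; "finger_gap": finger opening in m; "gripper_force": force on a finger pad.
Only numpy, scipy, OpenCV 4.12 (cv2) and the standard library are available. Lean on these libraries where they do the work, as an engineer would, in place of code of your own. Each camera call takes 0.05 s, during which the arm holds its last target. There are 200 camera calls.

## Working session

There is one attempt and no reset: what is moved stays moved. The work goes in short steps, Python scripts to look and compute and a tool call to move; the robot and the scene stay as the last step left them, time stands still between calls to the robot, and variables do not carry over. Pictures are saved under pics/ and viewed, at most 12 in all, crops included, and the job is handed in when it is done.

Besides the shell and the picture viewer there is one more tool, called after ">>>" by a JSON object that holds its "method" and its "body". arm_command: Moves the arm, as the interface text tells. Its arguments: {"type":"object","properties":{"increments":{"type":"array"},"force":{"type":"number"}},"required":["increments"]}

```bash
mkdir -p pics; ls; cat > h.py <<'E'
import numpy as np, cv2
from cell import bot, optics, sign_off, look_for
from scipy.spatial.transform import Rotation as R
def Rq(q): return R.from_quat([q[1],q[2],q[3],q[0]])
def cloud(s, st=None):
    K=s["mtx"]; z=s["z_map"]; h,w=z.shape
    u,v=np.meshgrid(np.arange(w),np.arange(h))
    P=np.stack([(u-K[0,2])/K[0,0]*z,-(v-K[1,2])/K[1,1]*z,-z,np.ones_like(z)],-1)
    if "view" in s: T=np.linalg.inv(s["view"])
    else:
        B=np.eye(4);B[:3,:3]=Rq(st["ee_rot"]).as_matrix();B[:3,3]=st["eef_pos"];T=B@s["T_tool_cam"]
    W=P@T.T; W=W[...,:3]; W[z==0]=np.nan
    return W
E
python3 - <<'E'
from h import *
print(bot.state()); print(bot.grip_point_offset)
ims=[]
for n in ["top","side"]:
    s=optics.snapshot(n); print(n,s.keys(),s["mtx"],s["view"]); W=cloud(s); np.savez(n,W=W,im=s["image"],mtx=s["mtx"],view=s["view"])
    for k in ["bay","cassette_mid","spent_mid","diluent_mid","tubes_mid","prop_handle","prop","guard","plate","cassette_grip"]:
        for d in look_for(k,s)[:3]:
            c,r=map(int,d["at"]); print(k,round(d["p"],2),c,r,np.round(W[r,c],3))
    cv2.imwrite(f"pics/{n}.png",cv2.resize(s["image"],(800,600)))
E
```

```text
pics
{'time': 0.0, 'joints': array([-1.27303360e+00,  4.23842574e-01,  1.63070303e+00, -5.76971138e-06,
        1.08856862e+00, -1.90446685e-02]), 'joint_vel': array([-0.00029564,  0.00022952,  0.0002618 , -0.00157891,  0.00026902,
        0.00147665]), 'joint_torque': array([ 2.59814617e-03, -5.44626904e+01, -2.73659885e+01,  6.45589200e-02,
        2.27106514e-02, -1.26944265e-04]), 'eef_pos': array([ 0.1945417 , -0.59336448,  0.22189548]), 'ee_rot': array([-7.53057113e-04,  9.87479849e-01,  1.57743367e-01, -1.08209877e-04]), 'ft_force': array([ 0.20595485, -0.12901243,  0.21318535]), 'moment': array([-3.00996973e-02,  5.21722501e-05, -4.25106900e-02]), 'gripper_force': 0.0, 'finger_gap': 0.08799781260039809}
0.0187
top dict_keys(['image', 'z_map', 'mtx', 'view', 'shot']) [[483.69133761   0.         259.12898851]
 [  0.         483.69133761 193.41637783]
 [  0.           0.           1.        ]] [[ 0.02247769 -0.9997441   0.00254536 -0.04125247]
 [ 0.98289057  0.02256418  0.18280313 -0.57799786]
 [-0.18281378 -0.00160718  0.98314624 -1.29882467]
 [ 0.          0.          0.      
[... 1176 characters left out ...]
[ 0.607 -0.02   0.141]
cassette_mid 0.92 274 200 [ 0.539 -0.246  0.037]
cassette_mid 0.88 337 187 [ 0.343 -0.372  0.037]
spent_mid 0.61 214 331 [0.555 0.294 0.039]
spent_mid 0.47 191 223 [0.713 0.022 0.108]
diluent_mid 0.51 221 178 [ 0.741 -0.302  0.068]
diluent_mid 0.43 278 198 [ 0.528 -0.255  0.041]
tubes_mid 0.74 144 333 [0.698 0.335 0.044]
prop_handle 0.62 232 211 [ 0.607 -0.021  0.134]
prop 0.81 233 211 [ 0.604 -0.02   0.134]
guard 0.65 221 221 [ 0.644 -0.025  0.092]
guard 0.35 191 225 [nan nan nan]
guard 0.34 234 210 [ 0.6   -0.017  0.14 ]
cassette_grip 0.83 280 197 [ 0.523 -0.266  0.039]
cassette_grip 0.76 338 187 [ 0.339 -0.372  0.038]
cassette_grip 0.7 220 176 [ 0.743 -0.302  0.076]
```

View pics/top.png

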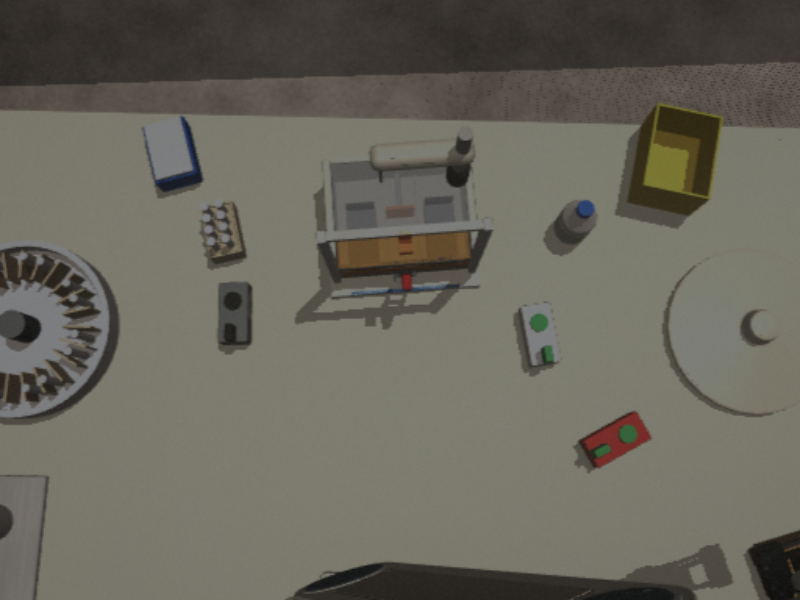

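View pics/side.png

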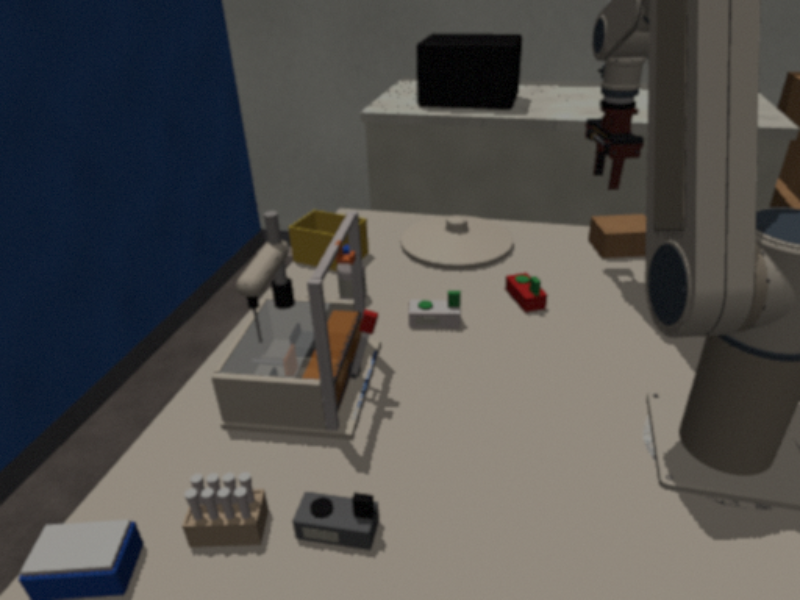

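```bash
cat > m.py <<'E'
from h import *
for n in ["top","side"]:
    d=np.load(n+".npz"); W=d["W"]; im=d["im"].astype(int); hsv=cv2.cvtColor(d["im"],cv2.COLOR_BGR2HSV)
    X,Y,Z=W[...,0],W[...,1],W[...,2]
    near=(abs(X-.68)<.2)&(abs(Y)<.2)
    m=near&(Z>.285)&(Z<.305)&(X<.70)
    p=W[m]; r=cv2.minAreaRect((p[:,:2]*1000).astype(np.float32)) ; 
    l=np.polyfit(p[:,1],p[:,0],1); print(n,"header n",len(p),"rect",r,"x=%.4f*y+%.4f"%tuple(l),"y",np.percentile(p[:,1],[1,99]),"z",np.median(p[:,2]))
    m=near&(Z>.104)&(Z<.116)&(X>.62)
    for a,b in((-.17,-.11),(.07,.15)):
        q=W[m&(Y>a)&(Y<b)]; 
        if len(q)>20: print(" wall",len(q),np.polyfit(q[:,0],q[:,1],1),np.median(q,0),np.percentile(q[:,0],[2,98]))
    red=((hsv[...,0]<6)|(hsv[...,0]>174))&(hsv[...,1]>170)&near&(X<.66)&(Z>.05)
    q=W[red]; print(" red",len(q),np.median(q,0),q.min(0),q.max(0))
    # white cassette
    c=(abs(X-.53)<.09)&(abs(Y+.27)<.09)
    q=W[c&(Z>.03)&(Z<.048)]; print(" block",len(q),cv2.minAreaRect((q[:,:2]*1000).astype(np.float32)),np.median(q[:,2]))
    q=W[c&(Z>.068)&(Z<.085)]; print(" fin",len(q),len(q) and cv2.minAreaRect((q[:,:2]*1000).astype(np.float32)),np.median(q,0))
im=np.load("top.npz")["im"]; cv2.imwrite("pics/c1.png",np.hstack([cv2.resize(im[125:225,195:325],(450,346)),cv2.resize(im[180:300,320:425],(303,346))]))
E
python3 m.py
```

```text
top header n 812 rect ((643.2809448242188, -25.705673217773438), (20.629146575927734, 262.5904235839844), 5.744251251220703) x=-0.1014*y+0.6396 y [-0.15405155  0.10223167] z 0.296236800621987
 wall 359 [ 0.09771809 -0.20419269] [ 0.74587774 -0.13347604  0.1086655 ] [0.66389025 0.79588622]
 wall 793 [0.02544462 0.07571113] [0.76016032 0.09569207 0.10859627] [0.66020359 0.8239524 ]
 red 44 [ 0.59272236 -0.02977757  0.1668182 ] [ 0.58262179 -0.03512157  0.1597191 ] [ 0.60336863 -0.02437334  0.17097063]
 block 677 ((530.93798828125, -272.4664306640625), (110.72846221923828, 55.87635040283203), 9.579451560974121) 0.03995771115346991
 fin 59 ((489.9493103027344, -280.0319519042969), (27.171045303344727, 13.747663497924805), 10.5095796585083) [ 0.48995132 -0.2793973   0.07563673]
side header n 412 rect ((643.416748046875, -20.7374267578125), (19.261775970458984, 263.858154296875), 5.706205368041992) x=-0.0989*y+0.6405 y [-0.14888557  0.11005847] z 0.2965563947288715
 wall 185 [ 0.13157294 -0.22775289] [ 0.72175776 -0.13359879  0.10868385] [0.64993321 0.84736216]
 wall 841 [-0.01745553  0.11323959] [0.75081989 0.1023842  0.10857761] [0.62858367 0.82334484]
 red 96 [ 0.5975044  -0.02021851  0.15296342] [ 0.58357761 -0.03018053  0.13204956] [ 0.61248808 -0.01650864  0.16820107]
 block 326 ((534.0858764648438, -268.6042785644531), (107.46293640136719, 60.02649688720703), 9.42747974395752) 0.03959756520653024
 fin 33 ((491.76446533203125, -276.3381042480469), (26.35045051574707, 20.595420837402344), 10.76329517364502) [ 0.49143615 -0.27433447  0.07412742]
```

View pics/c1.png

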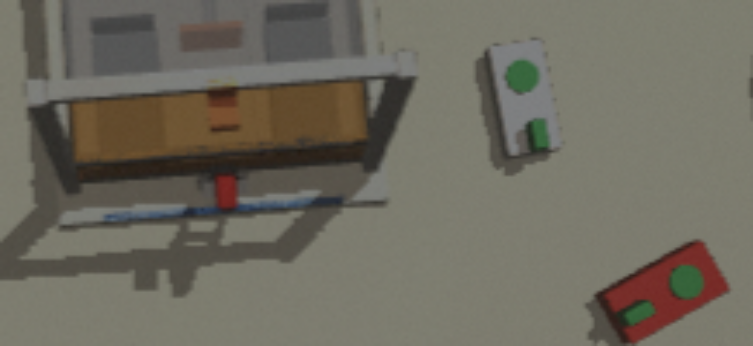

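```bash
cat > p.py <<'E'
from h import *
import json
B=json.load(open("bay.json")) if __import__("os").path.exists("bay.json") else dict(o=[.7121,-.0165],yaw=.1)
def bayR(): return R.from_euler("z",B["yaw"])
def bw(p): return bayR().apply(p)+np.array([B["o"][0],B["o"][1],0])     # bay m -> world
def wb(p): return bayR().inv().apply(np.asarray(p)-np.array([B["o"][0],B["o"][1],0]))
def toolR(lean,yaw=None):   # tool pointing down, x inward, z along -(bar)
    Rz=R.from_euler("z",B["yaw"] if yaw is None else yaw)
    return Rz*R.from_euler("y",-lean)*R.from_euler("x",np.pi)
def bar(g,th,back=0,r=.115): # TCP pose with grasp point at r along bar, standing back
    u=np.array([-np.sin(th),0,np.cos(th)]); 
    return bw(np.array([-.085,0,.04+g])+u*(r-.0187+back)), toolR(th)
def rows(wps,start=None,vmax=.045,wmax=.17):
    """wps: (pos,R,gap_cm[,n]) ; prints calls of <=10 rows"""
    st=bot.state(); p,r=(np.array(st["eef_pos"]),Rq(st["ee_rot"])) if start is None else start
    out=[]
    for w in wps:
        P,Q,g=w[:3]; d=np.linalg.norm(P-p); a=(r.inv()*Q).magnitude()
        n=max(w[3] if len(w)>3 else 1,int(np.ceil(max(d/vmax,a/wmax))))
        p0,r0=p,r; rv=(r0.inv()*Q).as_rotvec()
        for i in range(1,n+1):
            pt=p0+(P-p0)*i/n; rt=r0*R.from_rotvec(rv*i/n)
            s=np.round(r.inv().apply(pt-p)*100,2); t=np.round((r.inv()*rt).as_rotvec(),3)
            out.append([*map(float,s+0.),*map(float,t+0.),g]); p=p+r.apply(s/100); r=r*R.from_rotvec(t)
    for i in range(0,len(out),10): print(json.dumps(out[i:i+10]).replace(" ",""))
    return p,r
def show():
    st=bot.state(); e=Rq(st["ee_rot"]); z=wb(e.apply([0,0,1])+bw([0,0,0]))
    print("t",round(st["time"],2),"tcp bay",np.round(wb(st["eef_pos"])*1000,1),"lean",round(np.arctan2(z[0],-z[2]),3),"F",np.round(st["ft_force"],1),"gap",round(st["finger_gap"],4),st["gripper_force"])
E
python3 -c "
from p import *
a=np.array([.40,-.30,.30])
rows([(a,toolR(.1),8.7),(*bar(0,.27,.11),8.7)])"
```

```text
[[3.18,-2.39,-0.86,-0.001,0.011,0.024,8.7],[3.14,-2.47,-0.83,-0.001,0.011,0.024,8.7],[3.08,-2.54,-0.79,-0.002,0.011,0.024,8.7],[3.04,-2.61,-0.77,-0.001,0.011,0.024,8.7],[2.97,-2.69,-0.73,-0.001,0.011,0.024,8.7],[2.92,-2.75,-0.71,-0.001,0.011,0.024,8.7],[2.86,-2.83,-0.68,-0.001,0.011,0.024,8.7],[2.8,-2.89,-0.65,-0.002,0.012,0.025,8.7],[2.73,-2.95,-0.62,-0.001,0.011,0.024,8.7],[2.39,-3.14,1.01,0.0,0.021,0.0,8.7]]
[[2.38,-3.14,1.06,0.0,0.021,0.0,8.7],[2.35,-3.13,1.11,0.0,0.022,0.0,8.7],[2.32,-3.14,1.16,0.0,0.021,0.0,8.7],[2.3,-3.14,1.21,0.0,0.021,0.0,8.7],[2.28,-3.14,1.26,0.0,0.021,0.0,8.7],[2.25,-3.14,1.3,0.0,0.021,0.0,8.7],[2.22,-3.14,1.35,0.0,0.022,0.0,8.7]]
```

>>> {"method": "arm_command", "body": {"increments": [[[3.18,-2.39,-0.86,-0.001,0.011,0.024,8.7],[3.14,-2.47,-0.83,-0.001,0.011,0.024,8.7],[3.08,-2.54,-0.79,-0.002,0.011,0.024,8.7],[3.04,-2.61,-0.77,-0.001,0.011,0.024,8.7],[2.97,-2.69,-0.73,-0.001,0.011,0.024,8.7],[2.92,-2.75,-0.71,-0.001,0.011,0.024,8.7],[2.86,-2.83,-0.68,-0.001,0.011,0.024,8.7],[2.8,-2.89,-0.65,-0.002,0.012,0.025,8.7],[2.73,-2.95,-0.62,-0.001,0.011,0.024,8.7],[2.39,-3.14,1.01,0,0.021,0,8.7]]]}}

```text
time: 2.35
eef_pos: [0.423, -0.2657, 0.2937]
ee_rot: [-0.002, 0.997, 0.05, 0.062]
ft_force: [0.9, -0.8, -0.6]
finger_gap: 0.087
gripper_force: 0.0
```

>>> {"method": "arm_command", "body": {"increments": [[[2.38,-3.14,1.06,0,0.021,0,8.7],[2.35,-3.13,1.11,0,0.022,0,8.7],[2.32,-3.14,1.16,0,0.021,0,8.7],[2.3,-3.14,1.21,0,0.021,0,8.7],[2.28,-3.14,1.26,0,0.021,0,8.7],[2.25,-3.14,1.3,0,0.021,0,8.7],[2.22,-3.14,1.35,0,0.022,0,8.7],[0,0,0,0,0,0,8.7]]]}}

```text
time: 3.35
eef_pos: [0.5731, -0.0285, 0.2382]
ee_rot: [-0.007, 0.99, 0.051, 0.134]
ft_force: [0.5, 0.7, -0.5]
finger_gap: 0.0872
gripper_force: 0.0
```

```bash
cat > w.py <<'E'
from p import *
import sys
def wrist(name):
    st=bot.state(); s=optics.snapshot("wrist"); W=cloud(s,st); np.savez(name,W=W,im=s["image"],mtx=s["mtx"]); cv2.imwrite(f"pics/{name}.png",s["image"])
    return st,s,W
if __name__=="__main__":
    show(); st,s,W=wrist("w1")
    V=wb(W.reshape(-1,3)).reshape(W.shape); hsv=cv2.cvtColor(s["image"],cv2.COLOR_BGR2HSV)
    red=((hsv[...,0]<6)|(hsv[...,0]>174))&(hsv[...,1]>150)&(W[...,2]>.1)
    q=V[red]*1000; print("red bay",len(q),np.nanmedian(q,0),np.nanpercentile(q,3,0),np.nanpercentile(q,97,0))
    t=q[q[:,2]>np.nanmax(q[:,2])-8]; print("top",np.nanmedian(t,0))
    m=(abs(V[...,2]-.297)<.008)&(abs(V[...,0]+.07)<.03); q=V[m]
    if len(q)>20: print("header",len(q),np.median(q,0),np.polyfit(q[:,1],q[:,0],1))
    m=(abs(V[...,2]-.092)<.006)&(abs(V[...,0]+.045)<.04); q=V[m]
    if len(q)>20: print("visor",len(q),np.median(q,0),np.nanpercentile(q,1,0),np.nanpercentile(q,99,0))
E
python3 w.py
```

```text
t 3.35 tcp bay [-139.5    1.9  238.2] lean 0.27 F [ 0.5  0.7 -0.5] gap 0.0872 0.0
red bay 569 [-1.18097378e+02 -5.64738377e-02  1.66932262e+02] [-132.77542816   -7.88496615  144.22996054] [-102.41401267   75.58631301  333.3666176 ]
top [-133.37441235   75.24500282  334.44172035]
header 19497 [-0.07083568  0.0014494   0.2974907 ] [-0.00183451 -0.07076131]
visor 5692 [-0.05724182  0.02106769  0.09258007] [-0.07495612 -0.11918454  0.08692931] [-0.03913058  0.11698273  0.09567887]
```

View pics/w1.png

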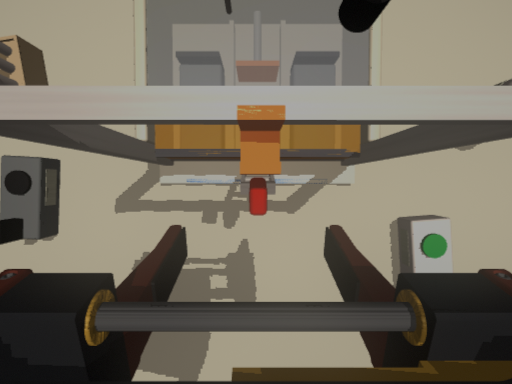

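```bash
python3 - <<'E'
from p import *
d=np.load("w1.npz"); W=d["W"]; V=wb(W.reshape(-1,3)).reshape(W.shape)*1000; hsv=cv2.cvtColor(d["im"],cv2.COLOR_BGR2HSV)
red=((hsv[...,0]<6)|(hsv[...,0]>174))&(hsv[...,1]>150)&(abs(V[...,2]-155)<30)&(abs(V[...,1])<25)
q=V[red]; print("handle",len(q)); 
for lo,hi in((145,152),(152,158),(158,163),(163,168),(168,175)):
    t=q[(q[:,2]>=lo)&(q[:,2]<hi)]; 
    if len(t): print(lo,len(t),t.min(0).round(1),t.max(0).round(1))
m=(hsv[...,0]>5)&(hsv[...,0]<20)&(hsv[...,1]>150)&(V[...,2]>250)&(abs(V[...,1])<25); q=V[m]; print("notch",len(q))
for lo,hi in((260,272),(272,276),(276,280),(280,292),(292,302)):
    t=q[(q[:,2]>=lo)&(q[:,2]<hi)]
    if len(t): print(lo,len(t),np.percentile(t,1,0).round(1),np.percentile(t,99,0).round(1))
E
```

```text
handle 539
145 22 [-104.3   -5.8  146.4] [-102.4    5.5  151.5]
152 24 [-107.9   -3.8  152.2] [-104.3    6.4  157.8]
158 25 [-131.9   -7.2  158.4] [-106.     6.2  162.8]
163 271 [-131.9   -8.1  163. ] [-106.9    6.2  168. ]
168 179 [-122.5   -7.9  168. ] [-108.5    6.1  171.5]
notch 2893
260 886 [-92.3 -10.4 270.1] [-77.1   9.  272. ]
272 365 [-92.4 -10.3 272. ] [-76.9   8.9 275.6]
276 521 [-98.6 -10.3 276.3] [-77.    9.1 279.8]
280 26 [-98.2 -10.6 280.1] [-76.8   8.4 286. ]
292 596 [-76.9 -10.1 296. ] [-71.2   8.9 299.2]
```

```bash
echo '{"o":[0.7122,-0.0173],"yaw":0.1}' > bay.json; python3 -c "
from p import *
s=rows([(*bar(0,.275,.09),8.7,2),(*bar(0,.275,0),8.7,6),(*bar(0,.275,0),1.0,2)])
print('lift')
rows([(*bar(0.0,.32),1.0,2),(*bar(0.05,.43),1.0,4),(*bar(.12,.43),1.0,5)],start=s)"
```

```text
[[-0.04,0.09,0.99,0.0,0.003,0.001,8.7],[-0.04,0.08,0.98,0.0,0.003,0.001,8.7],[0.0,0.0,1.5,0.0,0.0,0.0,8.7],[0.0,0.0,1.5,0.0,0.0,0.0,8.7],[0.0,0.0,1.5,0.0,0.0,0.0,8.7],[0.0,0.0,1.5,0.0,0.0,0.0,8.7],[0.0,0.0,1.5,0.0,0.0,0.0,8.7],[0.0,0.0,1.5,0.0,0.0,0.0,8.7],[0.0,0.0,0.0,0.0,0.0,0.0,1.0],[0.0,0.0,0.0,0.0,0.0,0.0,1.0]]
lift
[[-0.22,0.0,0.0,0.0,0.022,0.0,1.0],[-0.22,0.0,0.0,0.0,0.023,0.0,1.0],[0.13,0.0,-1.17,0.0,0.027,0.0,1.0],[0.16,0.0,-1.17,0.0,0.028,0.0,1.0],[0.2,0.0,-1.16,0.0,0.027,0.0,1.0],[0.22,0.0,-1.16,0.0,0.028,0.0,1.0],[0.58,0.0,-1.27,0.0,0.0,0.0,1.0],[0.59,0.0,-1.27,0.0,0.0,0.0,1.0],[0.58,0.0,-1.27,0.0,0.0,0.0,1.0],[0.59,0.0,-1.28,0.0,0.0,0.0,1.0]]
[[0.58,0.0,-1.27,0.0,0.0,0.0,1.0]]
```

```bash
python3 -c "
from p import *
print(optics.snapshot('wrist')['T_tool_cam'].round(3))"
```

```text
[[-0.     0.953  0.303  0.083]
 [ 1.     0.001 -0.001  0.   ]
 [-0.001  0.303 -0.953 -0.163]
 [ 0.     0.     0.     1.   ]]
```

>>> {"method": "arm_command", "body": {"increments": [[[-0.04,0.09,0.99,0,0.003,0.001,5],[-0.04,0.08,0.98,0,0.003,0.001,5],[0,0,1.5,0,0,0,5],[0,0,1.5,0,0,0,5],[0,0,1.5,0,0,0,5]]]}}

```text
time: 4.08
eef_pos: [0.5898, -0.0305, 0.175]
ee_rot: [-0.007, 0.989, 0.048, 0.137]
ft_force: [-0.1, 0.5, 0.4]
finger_gap: 0.0503
gripper_force: 0.0
```

```bash
cat >> p.py <<'E'
def bar(g,th,back=0,r=.115,d=.175):
    u=np.array([-np.sin(th),0,np.cos(th)]); w=np.array([-np.sin(th+d),0,np.cos(th+d)])
    return bw(np.array([-.085,0,.04+g])+u*r+w*(back-.0187)), toolR(th+d)
E
python3 -c "
from p import *
s=rows([(*bar(0,.275,.045),5,3),(*bar(0,.275,0),5,3),(*bar(0,.275,0),1.0,3)])
print('lift')
rows([(*bar(0.0,.32),1.0,2),(*bar(0.05,.43),1.0,4),(*bar(.10,.43),1.0,4)],start=s)"
```

```text
[[-0.15,-0.03,-0.02,0.0,0.058,-0.001,5],[-0.15,-0.03,-0.03,0.0,0.058,-0.001,5],[-0.15,-0.03,-0.04,0.0,0.058,0.0,5],[0.0,0.0,1.5,0.0,0.0,0.0,5],[0.0,0.0,1.5,0.0,0.0,0.0,5],[0.0,0.0,1.5,0.0,0.0,0.0,5],[0.0,0.0,0.0,0.0,0.0,0.0,1.0],[0.0,0.0,0.0,0.0,0.0,0.0,1.0],[0.0,0.0,0.0,0.0,0.0,0.0,1.0]]
lift
[[-0.21,0.0,-0.04,0.0,0.023,0.0,1.0],[-0.22,0.0,-0.04,0.0,0.022,0.0,1.0],[0.33,0.0,-1.14,0.0,0.028,0.0,1.0],[0.37,0.0,-1.13,0.0,0.027,0.0,1.0],[0.39,0.0,-1.13,0.0,0.028,0.0,1.0],[0.42,0.0,-1.11,0.0,0.027,0.0,1.0],[0.71,0.0,-1.03,0.0,0.0,0.0,1.0],[0.71,0.0,-1.02,0.0,0.0,0.0,1.0],[0.72,0.0,-1.03,0.0,0.0,0.0,1.0],[0.71,0.0,-1.03,0.0,0.0,0.0,1.0]]
```

>>> {"method": "arm_command", "body": {"increments": [[[-0.15,-0.03,-0.02,0,0.058,0,5],[-0.15,-0.03,-0.03,0,0.058,0,5],[-0.15,-0.03,-0.04,0,0.058,0,5],[0,0,1.5,0,0,0,5],[0,0,1.5,0,0,0,5],[0,0,1.5,0,0,0,5],[0,0,0,0,0,0,1.0],[0,0,0,0,0,0,1.0],[0,0,0,0,0,0,1.0],[0,0,0,0,0,0,1.0]]], "force": 45}}

```text
time: 5.32
eef_pos: [0.6046, -0.0278, 0.1357]
ee_rot: [-0.011, 0.974, 0.048, 0.223]
ft_force: [1.9, 3.7, 1.6]
finger_gap: 0.0156
gripper_force: 45.0
```

```bash
python3 -c "
from p import *
show()"
```

```text
t 5.33 tcp bay [-108.1    0.3  135.7] lean 0.451 F [1.9 3.7 1.6] gap 0.0156 44.99898612499237
```

>>> {"method": "arm_command", "body": {"increments": [[[-0.21,0,-0.04,0,0.023,0,1.0],[-0.22,0,-0.04,0,0.022,0,1.0],[0.33,0,-1.14,0,0.028,0,1.0],[0.37,0,-1.13,0,0.027,0,1.0],[0.39,0,-1.13,0,0.028,0,1.0],[0.42,0,-1.11,0,0.027,0,1.0],[0.71,0,-1.03,0,0,0,1.0],[0.71,0,-1.02,0,0,0,1.0],[0.72,0,-1.03,0,0,0,1.0],[0.71,0,-1.03,0,0,0,1.0]]]}}

```text
time: 6.58
eef_pos: [0.5901, -0.0292, 0.2306]
ee_rot: [-0.015, 0.954, 0.047, 0.297]
ft_force: [6.5, 3.2, -7.5]
finger_gap: 0.016
gripper_force: 45.0
```

```bash
cat > s.py <<'E'
from p import *
import sys
show()
s=optics.snapshot("side"); W=cloud(s); V=wb(W.reshape(-1,3)).reshape(W.shape)*1000; hsv=cv2.cvtColor(s["image"],cv2.COLOR_BGR2HSV)
red=((hsv[...,0]<6)|(hsv[...,0]>174))&(hsv[...,1]>150)&(abs(V[...,1])<25)&(V[...,0]<-80)&(V[...,0]>-170)
q=V[red]; print("red",len(q)); print(np.median(q,0).round(1),np.percentile(q,5,0).round(1),np.percentile(q,95,0).round(1)) if len(q) else 0
m=(hsv[...,0]>8)&(hsv[...,0]<22)&(hsv[...,1]>150)&(abs(V[...,0]+50)<60)&(abs(V[...,1])<120)&(V[...,2]>60); q=V[m]
print("amber",len(q),np.percentile(q,[2,25,50,75,98],0).round(0).tolist())
if len(sys.argv)>1: cv2.imwrite(f"pics/{sys.argv[1]}.png",cv2.resize(s["image"][100:300,120:320],(600,600)))
E
python3 s.py s2
python3 -c "
from p import *
s=rows([(*bar(0.15,.43),1.0,4),(*bar(.195,.43),1.0,5),(*bar(.199,.2),1,4),(*bar(.199,.0),1,4)])"
```

```text
t 6.58 tcp bay [-122.7    0.3  230.6] lean 0.605 F [ 6.5  3.2 -7.5] gap 0.016 44.99465525150299
red 60
[-133.7   18.4  254.1] [-143.9   14.7  234.9] [-123.6   20.9  269.1]
amber 370 [[-96.0, -109.0, 140.0], [-70.0, -78.0, 190.0], [-65.0, -16.0, 192.0], [-56.0, 22.0, 193.0], [-26.0, 74.0, 278.0]]
[[0.67,0.01,-0.97,0.0,0.0,0.0,1.0],[0.67,0.01,-0.97,0.0,0.0,-0.001,1.0],[0.67,0.01,-0.96,0.0,-0.001,0.0,1.0],[0.67,0.01,-0.97,0.0,0.0,0.0,1.0],[0.51,0.0,-0.74,0.0,0.0,0.0,1.0],[0.51,0.0,-0.74,0.0,0.0,0.0,1.0],[0.52,0.0,-0.74,0.0,0.0,0.0,1.0],[0.51,0.0,-0.74,0.0,0.0,0.0,1.0],[0.51,0.0,-0.75,0.0,0.0,0.0,1.0],[0.58,0.0,0.1,0.0,-0.057,0.0,1]]
[[0.59,0.0,0.06,0.0,-0.058,0.0,1],[0.59,0.0,0.02,0.0,-0.057,0.0,1],[0.59,0.0,0.0,0.0,-0.058,0.0,1],[0.46,0.0,0.15,0.0,-0.05,0.0,1],[0.47,0.0,0.12,0.0,-0.05,0.0,1],[0.47,0.0,0.1,0.0,-0.05,0.0,1],[0.47,0.0,0.07,0.0,-0.05,-0.001,1]]
```

View pics/s2.png

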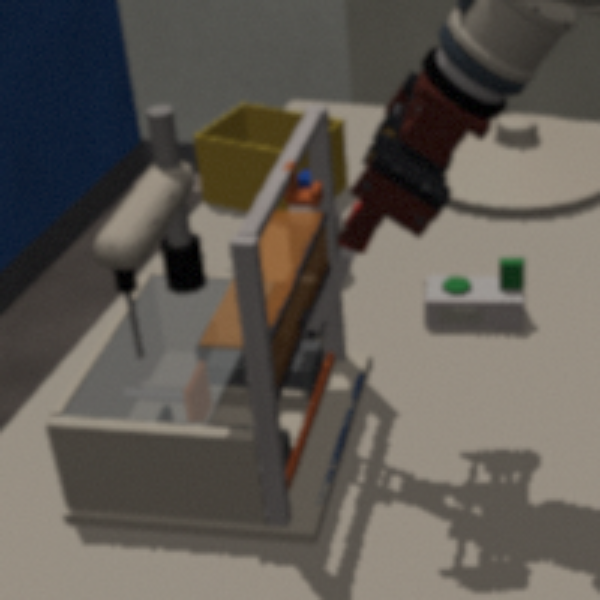

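>>> {"method": "arm_command", "body": {"increments": [[[0.67,0,-0.97,0,0,0,1.0],[0.67,0,-0.97,0,0,0,1.0],[0.67,0,-0.96,0,0,0,1.0],[0.67,0,-0.97,0,0,0,1.0],[0.51,0,-0.74,0,0,0,1.0],[0.51,0,-0.74,0,0,0,1.0],[0.52,0,-0.74,0,0,0,1.0],[0.51,0,-0.74,0,0,0,1.0],[0.51,0,-0.75,0,0,0,1.0],[0,0,0,0,0,0,1]]]}}

```text
time: 7.88
eef_pos: [0.59, -0.0292, 0.3224]
ee_rot: [-0.015, 0.953, 0.047, 0.298]
ft_force: [4.9, 2.4, -6.0]
finger_gap: 0.0161
gripper_force: 45.0
```

```bash
python3 s.py
python3 -c "
from p import *
s=rows([(*bar(.199,.2),1,4),(*bar(.199,.02),1,4)])"
```

```text
t 7.88 tcp bay [-1.227e+02  3.000e-01  3.224e+02] lean 0.605 F [ 4.9  2.4 -6. ] gap 0.0161 44.9955689907074
red 97
[-136.3   18.5  348.2] [-151.5   15.3  323.8] [-119.9   22.1  364.9]
amber 550 [[-92.0, -109.0, 232.0], [-48.0, -49.0, 282.0], [-37.0, -0.0, 283.0], [-26.0, 32.0, 284.0], [-17.0, 114.0, 285.0]]
[[0.62,0.01,0.06,0.0,-0.058,-0.001,1],[0.62,0.01,0.02,0.0,-0.057,0.0,1],[0.62,0.0,-0.01,0.0,-0.058,-0.001,1],[0.62,0.01,-0.05,0.0,-0.057,0.0,1],[0.42,0.0,0.13,0.0,-0.045,0.0,1],[0.42,0.0,0.11,0.0,-0.045,0.0,1],[0.42,0.0,0.09,0.0,-0.045,0.0,1],[0.43,0.0,0.07,0.0,-0.045,0.0,1]]
```

```bash

python3 -c "
from p import *
s=rows([(*bar(.203,.43),1,2),(*bar(.203,.2),1,4),(*bar(.202,.02),1,4)])"
```

```text
[[0.3,0.02,-0.4,0.0,0.0,-0.001,1],[0.3,0.01,-0.4,0.0,0.0,-0.001,1],[0.53,0.0,0.18,0.0,-0.058,0.0,1],[0.53,0.0,0.14,0.0,-0.057,0.0,1],[0.54,0.0,0.12,0.0,-0.058,0.0,1],[0.55,0.0,0.08,0.0,-0.057,0.0,1],[0.41,0.0,0.15,0.0,-0.045,0.0,1],[0.41,0.0,0.14,0.0,-0.045,0.0,1],[0.42,0.0,0.11,0.0,-0.045,0.0,1],[0.42,0.0,0.1,0.0,-0.045,0.0,1]]
```

>>> {"method": "arm_command", "body": {"increments": [[[0.3,0,-0.4,0,0,0,1],[0.3,0,-0.4,0,0,0,1],[0.53,0,0.18,0,-0.058,0,1],[0.53,0,0.14,0,-0.057,0,1],[0.54,0,0.12,0,-0.058,0,1],[0.55,0,0.08,0,-0.057,0,1],[0.41,0,0.15,0,-0.045,0,1],[0.41,0,0.14,0,-0.045,0,1],[0.42,0,0.11,0,-0.045,0,1],[0.42,0,0.1,0,-0.045,0,1]]]}}

```text
time: 9.18
eef_pos: [0.6291, -0.0252, 0.3377]
ee_rot: [-0.005, 0.994, 0.049, 0.096]
ft_force: [2.8, 3.0, -6.8]
finger_gap: 0.0156
gripper_force: 45.0
```

```bash
python3 s.py s3
python3 -c "
from p import *
s=rows([(*bar(.188,.02),1,4),(*bar(.179,.02),1,3)])"
```

```text
t 9.18 tcp bay [-83.5   0.4 337.7] lean 0.193 F [ 2.8  3.  -6.8] gap 0.0156 44.99863386154175
red 127
[-95.   17.6 365.1] [-128.2    0.5  337.2] [-82.   21.6 466.1]
amber 568 [[-97.0, -104.0, 240.0], [-49.0, -38.0, 290.0], [-37.0, 12.0, 291.0], [-26.0, 46.0, 292.0], [-17.0, 110.0, 421.0]]
[[-0.08,0.01,0.32,0.0,0.001,0.0,1],[-0.08,0.01,0.31,-0.001,0.001,-0.001,1],[-0.08,0.01,0.32,0.0,0.001,0.0,1],[-0.08,0.01,0.31,0.0,0.001,-0.001,1],[-0.06,0.0,0.29,0.0,0.0,0.0,1],[-0.06,0.0,0.3,0.0,0.0,0.0,1],[-0.05,0.0,0.29,0.0,0.0,0.0,1]]
```

View pics/s3.png

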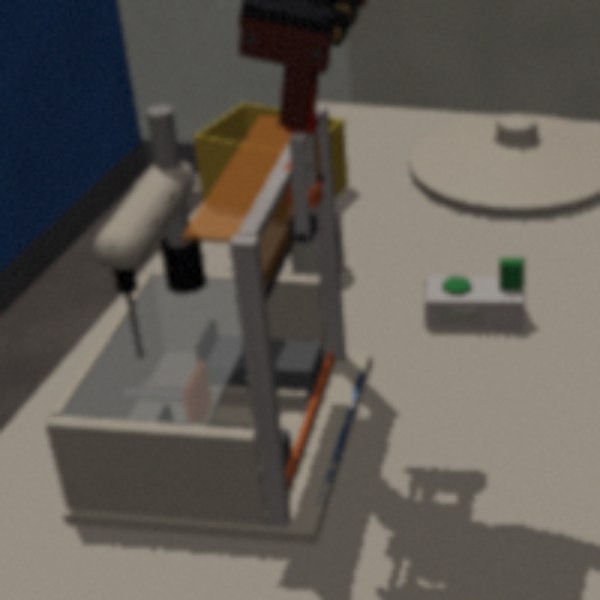

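>>> {"method": "arm_command", "body": {"increments": [[[-0.08,0,0.32,0,0,0,1],[-0.08,0,0.31,0,0,0,1],[-0.08,0,0.32,0,0,0,1],[-0.08,0,0.31,0,0,0,1],[-0.06,0,0.29,0,0,0,1],[-0.06,0,0.3,0,0,0,1],[0,0,0,0,0,0,1]]]}}

```text
time: 10.1
eef_pos: [0.6285, -0.0253, 0.3198]
ee_rot: [-0.005, 0.994, 0.049, 0.098]
ft_force: [3.9, 4.6, -7.3]
finger_gap: 0.0159
gripper_force: 45.0
```

```bash
python3 s.py
```

```text
t 10.1 tcp bay [-84.1   0.4 319.8] lean 0.197 F [ 3.9  4.6 -7.3] gap 0.0159 45.00105679035187
red 114
[-96.1  17.5 343.2] [-129.6    1.6  319.5] [-82.9  22.  453.6]
amber 397 [[-97.0, -105.0, 223.0], [-41.0, -44.0, 273.0], [-31.0, 9.0, 273.0], [-24.0, 34.0, 274.0], [-16.0, 115.0, 432.0]]
```

>>> {"method": "arm_command", "body": {"increments": [[[-0.02,0,0.12,0,0,0,1],[-0.02,0,0.12,0,0,0,1],[0,0,0,0,0,0,1]]]}}

```text
time: 10.52
eef_pos: [0.6286, -0.0253, 0.3186]
ee_rot: [-0.005, 0.994, 0.049, 0.099]
ft_force: [0.6, 3.6, -1.1]
finger_gap: 0.0158
gripper_force: 45.0
```

```bash
python3 s.py
```

```text
t 10.53 tcp bay [-8.390e+01  3.000e-01  3.186e+02] lean 0.198 F [ 0.6  3.6 -1.1] gap 0.0158 45.00261425971985
red 119
[-96.   17.1 344.8] [-1.291e+02 -3.000e-01  3.185e+02] [-83.4  21.5 453.2]
amber 368 [[-95.0, -108.0, 222.0], [-38.0, -50.0, 271.0], [-30.0, 4.0, 272.0], [-23.0, 31.0, 272.0], [-16.0, 117.0, 349.0]]
```

>>> {"method": "arm_command", "body": {"increments": [[[0,0,0,0,0,0,2.5],[0,0,0,0,0,0,5],[0,0,0,0,0,0,5],[0,0,-1.5,0,0,0,5],[0,0,-2.5,0,0,0,5],[0,0,-3,0,0,0,5]]]}}

```text
time: 11.32
eef_pos: [0.6147, -0.0273, 0.3877]
ee_rot: [-0.005, 0.994, 0.049, 0.097]
ft_force: [0.3, 0.6, 0.3]
finger_gap: 0.0503
gripper_force: 0.0
```

```bash
python3 s.py s4
```

```text
t 11.32 tcp bay [-9.810e+01 -2.000e-01  3.877e+02] lean 0.195 F [0.3 0.6 0.3] gap 0.0503 0.0
red 145
[-91.7   8.4 337.3] [-1.434e+02 -1.000e-01  3.176e+02] [-81.6  18.  513.2]
amber 377 [[-97.0, -110.0, 220.0], [-38.0, -52.0, 271.0], [-30.0, 0.0, 272.0], [-23.0, 35.0, 273.0], [-16.0, 117.0, 406.0]]
```

View pics/s4.png

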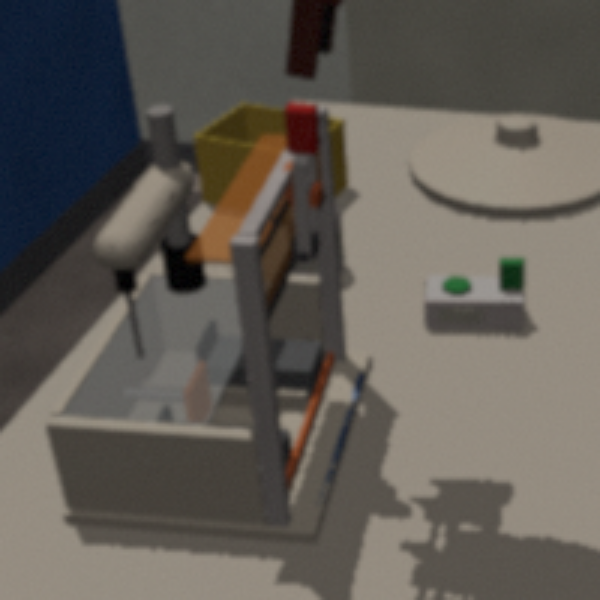

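```bash
python3 - <<'E'
from p import *
import pickle
st=bot.state(); pickle.dump([st],open("log.pkl","wb"))
s=optics.snapshot("side"); W=cloud(s)
T=optics.snapshot("wrist")["T_tool_cam"]; c=Rq(st["ee_rot"]).apply(T[:3,3])+st["eef_pos"]
v=s["view"]@np.r_[c,1]; K=s["mtx"]; u=(K@np.array([v[0],-v[1],-v[2]])); print("cam",c,"px",u[:2]/u[2],"depth",-v[2])
i,j=int(u[1]/u[2]),int(u[0]/u[2]); print(np.round(-v[2]-s["z_map"][max(i-12,0):i+13:4,j-12:j+13:4],2))
rows([(np.array([.50,-.12,.36]),toolR(.3),6),(np.array([.46,-.285,.22]),toolR(.6,.167),6)])
E
```

```text
cam [ 0.66464227 -0.02266509  0.5689473 ] px [193.48871236  39.44918954] depth 0.8126284577835846
[[-1.95 -1.95 -1.94 -1.93 -1.94 -1.91 -1.91]
 [-1.97 -1.95 -1.98 -1.93 -1.95 -1.94 -1.95]
 [-1.98 -1.97 -1.99 -1.97 -1.97 -1.96 -1.96]
 [-2.   -1.99 -2.   -1.97 -1.97 -1.98 -1.95]
 [-2.   -2.02 -2.01 -2.   -1.98 -1.97 -1.97]
 [-2.04 -2.01 -2.02 -2.01 -2.   -1.97 -1.99]
 [-2.05 -2.04 -2.01 -2.02 -2.03 -2.01 -2.  ]]
[[-3.19,2.02,0.09,0.0,0.025,-0.001,6],[-3.19,2.02,0.02,0.001,0.025,0.0,6],[-3.19,2.02,-0.07,0.0,0.025,-0.001,6],[-3.19,2.02,-0.15,0.0,0.025,0.0,6],[-1.9,3.2,2.34,0.006,0.06,-0.012,6],[-2.08,3.2,2.21,0.006,0.06,-0.012,6],[-2.24,3.18,2.06,0.006,0.06,-0.013,6],[-2.4,3.16,1.89,0.005,0.06,-0.012,6],[-2.55,3.15,1.74,0.006,0.06,-0.012,6]]
```

>>> {"method": "arm_command", "body": {"increments": [[[-3.19,2.02,0.09,0,0.025,0,6],[-3.19,2.02,0.02,0,0.025,0,6],[-3.19,2.02,-0.07,0,0.025,0,6],[-3.19,2.02,-0.15,0,0.025,0,6],[-1.9,3.2,2.34,0.006,0.06,-0.012,6]]]}}

```text
time: 12.1
eef_pos: [0.4904, -0.1531, 0.3305]
ee_rot: [-0.01, 0.982, 0.055, 0.178]
ft_force: [1.2, 0.0, 0.1]
finger_gap: 0.0599
gripper_force: 0.0
```

```bash
cat > lg.py <<'E'
from p import *
import pickle
l=pickle.load(open("log.pkl","rb")); l.append(bot.state()); pickle.dump(l,open("log.pkl","wb"))
print(len(l),l[-1]["joints"].round(3),l[-1]["joint_vel"].round(2)); show()
E
python3 lg.py
```

```text
2 [-0.437 -0.006  1.964  0.239  0.887  0.898] [-0.83  0.15  0.54  0.74 -0.88 -1.42]
t 12.1 tcp bay [-234.2 -113.   330.5] lean 0.359 F [1.2 0.  0.1] gap 0.0599 0.0
```

>>> {"method": "arm_command", "body": {"increments": [[[-2.08,3.2,2.21,0.006,0.06,-0.012,6],[-2.24,3.18,2.06,0.006,0.06,-0.013,6],[-2.4,3.16,1.89,0.005,0.06,-0.012,6],[-2.55,3.15,1.74,0.006,0.06,-0.012,6],[0,0,0,0,0,0,6]]]}}

```text
time: 12.72
eef_pos: [0.4559, -0.2851, 0.215]
ee_rot: [-0.026, 0.954, 0.076, 0.29]
ft_force: [0.0, 0.5, -0.1]
finger_gap: 0.0599
gripper_force: 0.0
```

```bash
cat > fk.py <<'E'
from p import *
import pickle
from scipy.optimize import least_squares
def fk(q,k):
    a,h,L1,e,L2,Lt=k
    r=R.from_euler("z",q[0]); p=r.apply([a,0,h]); r=r*R.from_euler("y",q[1]); p=p+r.apply([0,0,L1]); r=r*R.from_euler("y",q[2]); p=p+r.apply([e,0,L2])
    r=r*R.from_euler("z",q[3])*R.from_euler("y",q[4]); p=p+r.apply([0,0,Lt]); return p,r*R.from_euler("z",q[5])
def fit(l):
    f=lambda k: np.concatenate([fk(s["joints"],k)[0]-s["eef_pos"] for s in l])
    return least_squares(f,[.0,.3,.45,0,.45,.3])
E
python3 lg.py; python3 - <<'E'
from fk import *
l=pickle.load(open("log.pkl","rb"))
l.append(dict(joints=np.array([-1.27303360e+00,  4.23842574e-01,  1.63070303e+00, -5.77e-06, 1.08856862e+00, -1.90446685e-02]),eef_pos=np.array([ 0.1945417 , -0.59336448,  0.22189548]),ee_rot=np.array([-7.53e-04,  9.87479849e-01,  1.57743367e-01, -1.08e-04])))
pickle.dump(l,open("log.pkl","wb"))
s=fit(l); print(s.x.round(4),np.abs(s.fun).max())
for t in l: d=(Rq(t["ee_rot"]).inv()*fk(t["joints"],s.x)[1]).as_rotvec(); print(d.round(3))
E
```

```text
3 [-0.861  0.224  2.103  0.866  0.678 -0.104] [ 0.06 -0.06 -0.02 -0.07  0.02  0.15]
t 12.72 tcp bay [-281.8 -240.9  215. ] lean 0.59 F [ 0.   0.5 -0.1] gap 0.0599 0.0
[-0.0168  0.3265  0.5827  0.0797  0.4942  0.3386] 0.011840527441532522
[ 0.    -0.    -1.571]
[-0.    -0.    -1.571]
[-0.    -0.    -1.571]
[ 0.    -0.    -1.571]
```

```bash
cat >> fk.py <<'E'
LO=np.array([-3,-.9,.09,-1.31,.11,-2.54]);HI=np.array([3,2.11,2.58,4.45,2.69,2.54])
def fk2(q,k):
    a,h,L1,e,L2,Lt,f,b=k
    r=R.from_euler("z",q[0]); p=r.apply([a,b,h]); r=r*R.from_euler("y",q[1]); p=p+r.apply([f,0,L1]); r=r*R.from_euler("y",q[2]); p=p+r.apply([e,0,L2])
    r=r*R.from_euler("z",q[3])*R.from_euler("y",q[4]); p=p+r.apply([0,0,Lt]); return p,r*R.from_euler("z",q[5]+np.pi/2)
def fit2(l):
    f=lambda k: np.concatenate([fk2(s["joints"],k)[0]-s["eef_pos"] for s in l]+[.02*(k-[0,.33,.58,0,.49,.34,0,0])])
    return least_squares(f,[.0,.33,.58,0,.49,.34,0,0])
def ik(P,Q,k,q0):
    f=lambda q: (lambda pr: np.r_[(pr[0]-P)*5,(Q.inv()*pr[1]).as_rotvec()])(fk2(q,k))
    return least_squares(f,np.clip(q0,LO+.01,HI-.01),bounds=(LO,HI))
E
python3 - <<'E'
from fk import *
l=pickle.load(open("log.pkl","rb")); s=fit2(l); k=s.x; print(k.round(4),np.abs(s.fun[:12]).max()); np.save("k",k)
q0=bot.state()["joints"]
G=np.array([.4905,-.279,.066])
for ln in (.3,.5,.6,.7,.8):
    Q=toolR(ln,.167); P=G+Q.apply([0,0,.0187]); r=ik(P,Q,k,q0)
    Q2=toolR(ln); P2=bw([-.05,0,.078])+Q2.apply([0,0,.0187]); r2=ik(P2,Q2,k,q0)
    print(ln,r.cost.round(6),r.x.round(2),r2.cost.round(6),r2.x.round(2))
# refined cassette pose with wrist
from w import wrist
st,s,W=wrist("w2"); V=W
X,Y,Z=W[...,0],W[...,1],W[...,2]
c=(abs(X-.53)<.09)&(abs(Y+.27)<.08)
for lo,hi in((.034,.048),(.069,.085)):
    q=W[c&(Z>lo)&(Z<hi)]; print(len(q),len(q) and (cv2.minAreaRect((q[:,:2]*1000).astype(np.float32)),np.median(q,0)))
E
```

```text
[-1.000e-04  3.124e-01  5.631e-01  7.730e-02  4.850e-01  3.098e-01
 -1.000e-04  1.190e-02] 5.535559457453543e-05
0.3 0.0 [-0.65  0.56  2.    0.54  0.43  0.28] 0.0 [-0.07  0.61  1.83  0.13  0.41  1.29]
0.5 0.0 [-0.73  0.57  2.08  1.19  0.42 -0.43] 0.0 [-0.09  0.6   1.95  0.72  0.14  0.68]
0.6 0.0 [-0.78  0.59  2.11  1.47  0.48 -0.74] 0.0 [-0.1   0.61  2.    2.04  0.13 -0.64]
0.7 0.0 [-0.82  0.63  2.14  1.67  0.57 -0.97] 0.0 [-0.11  0.63  2.05  2.59  0.26 -1.2 ]
0.8 0.0 [-0.86  0.67  2.16  1.79  0.68 -1.14] 0.0 [-0.12  0.66  2.09  2.75  0.43 -1.37]
3042 (((529.6414794921875, -272.9859619140625), (109.47679901123047, 53.26431655883789), 10.260395050048828), array([ 0.53070343, -0.27085883,  0.04056942]))
295 (((489.0998840332031, -279.7984313964844), (27.169057846069336, 12.605279922485352), 9.353556632995605), array([ 0.4886213 , -0.27982197,  0.07634636]))
```

View pics/w2.png

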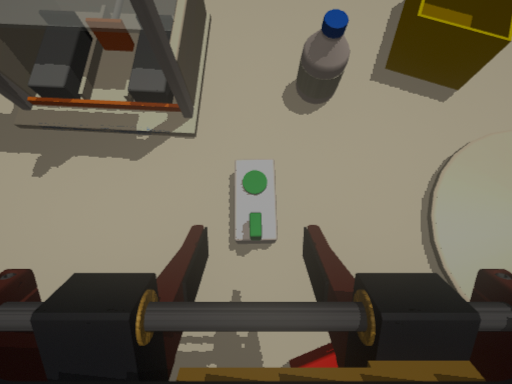

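```bash
cat > pick.py <<'E'
from fk import *
k=np.load("k.npy"); L=.8; CY=.172; G=np.array([.489,-.280,.066])
def grip(P,yaw,back=0,lean=L):
    Q=toolR(lean,yaw); return P+Q.apply([0,0,.0187-back]),Q
def check(wps,n=8):
    st=bot.state(); q=st["joints"]; p,r=np.array(st["eef_pos"]),Rq(st["ee_rot"]); dm=[]
    for w in wps:
        m=w[3] if len(w)>3 else n
        for i in range(1,m+1):
            s=ik(p+(w[0]-p)*i/m, r*R.from_rotvec((r.inv()*w[1]).as_rotvec()*i/m),k,q); dm.append(np.abs(s.x-q).max()); q=s.x
            if s.cost>1e-6: print("ikfail",s.cost)
        p,r=w[:2]; print(q.round(2),"max step",np.max(dm[-m:]).round(2))
E
cat > a.py <<'E'
from pick import *
w=[(*grip(G,CY,.07),5,7),(*grip(G,CY),5,5),(*grip(G,CY),.8,3)]
check(w); rows(w)
print("carry")
C=lambda x,z,y=0: bw([x-.041,y,z+.046])
up=[(*grip(G+[0,0,.06],CY),.8,4),(*grip(C(-.20,.085),B["yaw"]),.8,14),(*grip(C(-.16,.052),B["yaw"]),.8,5),(*grip(C(-.03,.052),B["yaw"]),.8,10),(*grip(C(-.0065,.052),B["yaw"]),.8,8),(*grip(C(-.0065,.032),B["yaw"]),.8,8)]
check(w+up)
E
python3 a.py
```

```text
[-0.98  0.54  2.22  1.59  0.71 -1.02] max step 0.14
[-0.87  0.67  2.16  1.78  0.68 -1.14] max step 0.04
[-0.87  0.67  2.16  1.78  0.68 -1.14] max step 0.0
[[-0.97,0.03,1.33,0.0,0.03,-0.002,5],[-1.0,0.02,1.29,0.001,0.029,-0.001,5],[-1.04,0.02,1.27,0.0,0.03,-0.002,5],[-1.09,0.02,1.23,0.001,0.03,-0.002,5],[-1.11,0.02,1.2,0.0,0.03,-0.001,5],[-1.15,0.02,1.17,0.001,0.029,-0.002,5],[-1.19,0.02,1.14,0.0,0.03,-0.001,5],[0.0,0.0,1.4,0.0,0.0,0.0,5],[0.0,0.0,1.4,0.0,0.0,0.0,5],[0.0,0.0,1.4,0.0,0.0,0.0,5]]
[[0.0,0.0,1.4,0.0,0.0,0.0,5],[0.0,0.0,1.4,0.0,0.0,0.0,5],[0.0,0.0,0.0,0.0,0.0,0.0,0.8],[0.0,0.0,0.0,0.0,0.0,0.0,0.8],[0.0,0.0,0.0,0.0,0.0,0.0,0.8]]
carry
[-0.98  0.54  2.22  1.59  0.71 -1.02] max step 0.14
[-0.87  0.67  2.16  1.78  0.68 -1.14] max step 0.04
[-0.87  0.67  2.16  1.78  0.68 -1.14] max step 0.0
[-0.87  0.53  2.17  1.61  0.67 -0.92] max step 0.06
[-0.27  0.43  2.48  2.65  0.59 -1.42] max step 0.09
[-0.23  0.55  2.4   2.74  0.63 -1.47] max step 0.03
[-0.13  0.6   2.14  2.72  0.42 -1.35] max step 0.03
[-0.12  0.61  2.09  2.71  0.38 -1.32] max step 0.01
[-0.12  0.66  2.09  2.75  0.42 -1.36] max step 0.01
```

>>> {"method": "arm_command", "body": {"increments": [[[-0.97,0.03,1.33,0,0.03,-0.002,5],[-1.0,0.02,1.29,0,0.029,-0.001,5],[-1.04,0.02,1.27,0,0.03,-0.002,5],[-1.09,0.02,1.23,0,0.03,-0.002,5],[-1.11,0.02,1.2,0,0.03,-0.001,5],[-1.15,0.02,1.17,0,0.029,-0.002,5],[-1.19,0.02,1.14,0,0.03,-0.001,5],[0,0,1.4,0,0,0,5],[0,0,0,0,0,0,5]]], "force": 55}}

```text
time: 13.9
eef_pos: [0.4656, -0.2837, 0.0942]
ee_rot: [-0.032, 0.917, 0.082, 0.389]
ft_force: [0.6, -0.7, -0.5]
finger_gap: 0.0503
gripper_force: 0.0
```

```bash
python3 - <<'E'
from pick import *
show()
rows([(*grip(G,CY),5,4),(*grip(G,CY),.8,4)])
E
```

```text
t 13.9 tcp bay [-271.9 -240.5   94.2] lean 0.802 F [ 0.6 -0.7 -0.5] gap 0.0503 0.0
[[-0.1,0.01,1.38,0.0,-0.001,0.002,5],[-0.09,0.0,1.38,0.001,0.0,0.001,5],[-0.1,0.01,1.39,0.0,-0.001,0.002,5],[-0.09,0.01,1.38,0.0,-0.001,0.002,5],[0.0,0.0,0.0,0.0,0.0,0.0,0.8],[0.0,0.0,0.0,0.0,0.0,0.0,0.8],[0.0,0.0,0.0,0.0,0.0,0.0,0.8],[0.0,0.0,0.0,0.0,0.0,0.0,0.8]]
```

>>> {"method": "arm_command", "body": {"increments": [[[-0.1,0,1.38,0,0,0.002,5],[-0.09,0,1.38,0,0,0.001,5],[-0.1,0,1.39,0,0,0.002,5],[-0.09,0,1.38,0,0,0.002,5],[0,0,0,0,0,0,0.8],[0,0,0,0,0,0,0.8],[0,0,0,0,0,0,0.8],[0,0,0,0,0,0,0.8]]], "force": 55}}

```text
time: 14.9
eef_pos: [0.5009, -0.2788, 0.053]
ee_rot: [-0.032, 0.917, 0.078, 0.389]
ft_force: [0.2, -2.7, 0.2]
finger_gap: 0.0138
gripper_force: 45.8
```

```bash
python3 - <<'E'
from pick import *
show(); st=bot.state(); e=Rq(st["ee_rot"]); print("G", (st["eef_pos"]-e.apply([0,0,.0187])).round(4), "yaw",np.arctan2(*e.apply([1,0,0])[[1,0]]).round(3))
g=st["eef_pos"]-e.apply([0,0,.0187]); C=lambda x,z,y=0: bw([x-.041,y,z+.046])
rows([(*grip(g+[0,0,.05],CY),.8,5),(*grip(C(-.20,.085),B["yaw"]),.8,15)])
E
```

```text
t 14.9 tcp bay [-236.3 -239.1   53. ] lean 0.802 F [ 0.2 -2.7  0.2] gap 0.0138 45.752297043800354
G [ 0.4877 -0.2811  0.066 ] yaw 0.17
[[0.72,0.0,-0.69,0.001,-0.001,0.0,0.8],[0.72,0.0,-0.7,0.0,0.0,-0.001,0.8],[0.71,0.0,-0.7,0.001,-0.001,0.0,0.8],[0.72,0.0,-0.69,0.001,0.0,0.0,0.8],[0.72,0.0,-0.7,0.001,-0.001,-0.001,0.8],[0.19,-1.59,0.05,-0.003,0.0,0.003,0.8],[0.19,-1.58,0.06,-0.004,0.0,0.004,0.8],[0.18,-1.59,0.04,-0.003,0.0,0.003,0.8],[0.18,-1.59,0.04,-0.004,0.0,0.003,0.8],[0.17,-1.59,0.03,-0.003,0.0,0.004,0.8]]
[[0.17,-1.59,0.03,-0.004,0.0,0.003,0.8],[0.16,-1.58,0.02,-0.003,0.0,0.004,0.8],[0.15,-1.6,0.02,-0.004,0.0,0.003,0.8],[0.16,-1.59,0.01,-0.003,0.0,0.003,0.8],[0.14,-1.59,0.0,-0.004,0.0,0.004,0.8],[0.14,-1.59,0.0,-0.003,0.0,0.003,0.8],[0.13,-1.59,0.0,-0.004,0.0,0.003,0.8],[0.13,-1.6,-0.01,-0.003,0.0,0.004,0.8],[0.13,-1.59,-0.02,-0.003,0.0,0.003,0.8],[0.11,-1.59,-0.02,-0.004,0.0,0.004,0.8]]
```

>>> {"method": "arm_command", "body": {"increments": [[[0.72,0,-0.69,0,0,0,0.8],[0.72,0,-0.7,0,0,0,0.8],[0.71,0,-0.7,0,0,0,0.8],[0.72,0,-0.69,0,0,0,0.8],[0.72,0,-0.7,0,0,0,0.8],[0.19,-1.59,0.05,-0.003,0,0.003,0.8],[0.19,-1.58,0.06,-0.004,0,0.004,0.8],[0.18,-1.59,0.04,-0.003,0,0.003,0.8],[0.18,-1.59,0.04,-0.004,0,0.003,0.8],[0.17,-1.59,0.03,-0.003,0,0.004,0.8]]], "force": 60}}

```text
time: 16.15
eef_pos: [0.4963, -0.1987, 0.1082]
ee_rot: [-0.028, 0.918, 0.067, 0.39]
ft_force: [0.3, -0.1, -2.1]
finger_gap: 0.0135
gripper_force: 60.0
```

>>> {"method": "arm_command", "body": {"increments": [[[0.17,-1.59,0.03,-0.004,0,0.003,0.8],[0.16,-1.58,0.02,-0.003,0,0.004,0.8],[0.15,-1.6,0.02,-0.004,0,0.003,0.8],[0.16,-1.59,0.01,-0.003,0,0.003,0.8],[0.14,-1.59,0,-0.004,0,0.004,0.8],[0.14,-1.59,0,-0.003,0,0.003,0.8],[0.13,-1.59,0,-0.004,0,0.003,0.8],[0.13,-1.6,0,-0.003,0,0.004,0.8],[0.13,-1.59,0,-0.003,0,0.003,0.8],[0.11,-1.59,0,-0.004,0,0.004,0.8]]]}}

```text
time: 17.4
eef_pos: [0.4874, -0.0394, 0.1177]
ee_rot: [-0.018, 0.919, 0.044, 0.391]
ft_force: [-0.1, -0.6, -2.1]
finger_gap: 0.0135
gripper_force: 60.0
```

```bash
cat > c.py <<'E'
from pick import *
from w import wrist
import sys
def pose():
    show(); st=bot.state(); e=Rq(st["ee_rot"]); g=wb(st["eef_pos"]-e.apply([0,0,.0187])); print("grip bay",(g*1000).round(1),"mid~",(g*1000+[42,0,-46]).round(1),"yaw",np.arctan2(*e.apply([1,0,0])[[1,0]]).round(3)); return g
if __name__=="__main__":
    g=pose()
    st,s,W=wrist(sys.argv[1]); V=wb(W.reshape(-1,3)).reshape(W.shape)*1000; hsv=cv2.cvtColor(s["image"],cv2.COLOR_BGR2HSV)
    x,y,z=V[...,0],V[...,1],V[...,2]; gm=g*1000
    wh=(hsv[...,1]<60)&(x>gm[0]+15)&(x<gm[0]+100)&(abs(y-gm[1])<30)&(abs(z-(gm[2]-26))<12); q=V[wh]
    if len(q)>50:
        pl=np.polyfit(q[:,0]-gm[0],q[:,2],1); r=cv2.minAreaRect(q[:,:2].astype(np.float32)); print("top slope",pl.round(3),"rect",np.round(r[0],1),np.round(r[1],1),round(r[2],1),"x",np.percentile(q[:,0],[1,99]).round(1),"y",np.percentile(q[:,1],[1,99]).round(1),"medz",np.median(q[:,2]).round(1))
    m=(hsv[...,0]>3)&(hsv[...,0]<22)&(hsv[...,1]>110)&(abs(y)<45)
    a=V[m&(abs(x-36)<12)&(z>20)&(z<80)]; b=V[m&(abs(x+67)<8)&(abs(z-24)<6)]
    if len(a)>20: print("plate",len(a),np.percentile(a,[2,50,98],0).round(1).tolist())
    if len(b)>20: print("sill",len(b),np.percentile(b,[2,50,98],0).round(1).tolist())
    for lo,hi in((25,38),(48,56)):
        d=V[(x>-60)&(x<-15)&(z>lo)&(z<hi)&(abs(y)<60)]
        if len(d)>30: L_,R_=d[d[:,1]>20],d[d[:,1]<-20]; print("div",lo,len(d),np.percentile(L_[:,1],[2,50]).round(1) if len(L_) else 0,np.percentile(R_[:,1],[98,50]).round(1) if len(R_) else 0)
E
python3 c.py w3
```

```text
t 17.4 tcp bay [-225.9    0.4  117.7] lean 0.804 F [-0.1 -0.6 -2.1] gap 0.0135 59.990437030792236
grip bay [-239.4    0.5  130.7] mid~ [-197.4    0.5   84.7] yaw 0.096
top slope [-2.00000e-03  1.05422e+02] rect [-183.    -0.3] [54.2 82.7] 89.7 x [-222.7 -142.9] y [-26.7  26.1] medz 105.4
plate 1258 [[34.4, -24.5, 20.9], [35.7, 0.0, 45.7], [37.1, 24.6, 66.7]]
sill 564 [[-71.0, -43.4, 18.3], [-69.3, 1.6, 23.7], [-64.1, 43.1, 25.3]]
div 25 422 [30.6 34.3] [-31.3 -35.1]
div 48 781 [44.7 51.9] [-45.4 -52.2]
```

View pics/w3.png

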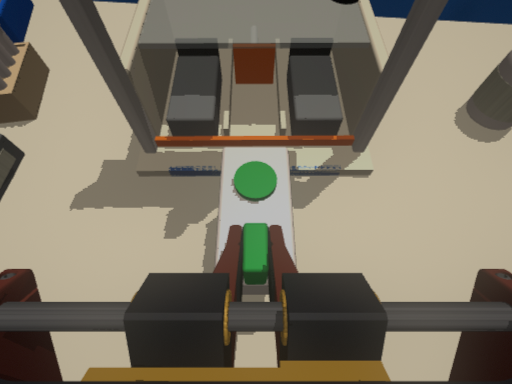

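```bash
cat >> pick.py <<'E'
C=lambda x,z,y=0: bw([x-.0417,y,z+.0455])
E
python3 - <<'E'
from pick import *
Y=B["yaw"]
rows([(*grip(C(-.15,.05),Y),.8,6),(*grip(C(-.03,.05),Y),.8,14)])
E
```

```text
[[0.14,0.02,0.98,0.001,-0.001,0.0,0.8],[0.13,0.03,0.99,0.0,0.0,-0.001,0.8],[0.14,0.03,0.98,0.001,-0.001,0.0,0.8],[0.14,0.02,0.99,0.0,0.0,0.0,0.8],[0.13,0.03,0.98,0.001,-0.001,-0.001,0.8],[0.14,0.03,0.98,0.0,0.0,0.0,0.8],[0.6,0.0,0.62,0.0,0.0,0.0,0.8],[0.59,0.0,0.61,0.0,0.0,0.0,0.8],[0.6,0.0,0.62,0.0,0.0,0.0,0.8],[0.6,0.0,0.61,0.0,0.0,0.0,0.8]]
[[0.6,0.0,0.62,0.0,0.0,0.0,0.8],[0.59,0.0,0.61,0.0,0.0,0.0,0.8],[0.6,0.0,0.62,0.0,0.0,0.0,0.8],[0.6,0.0,0.61,0.0,0.0,0.0,0.8],[0.59,0.0,0.62,0.0,0.0,0.0,0.8],[0.6,0.0,0.61,0.0,0.0,0.0,0.8],[0.6,0.0,0.62,0.0,0.0,0.0,0.8],[0.6,0.0,0.61,0.0,0.0,0.0,0.8],[0.59,0.0,0.62,0.0,0.0,0.0,0.8],[0.6,0.0,0.61,0.0,0.0,0.0,0.8]]
```

>>> {"method": "arm_command", "body": {"increments": [[[0.14,0.02,0.98,0,0,0,0.8],[0.13,0.03,0.99,0,0,0,0.8],[0.14,0.03,0.98,0,0,0,0.8],[0.14,0.02,0.99,0,0,0,0.8],[0.13,0.03,0.98,0,0,0,0.8],[0.14,0.03,0.98,0,0,0,0.8],[0.6,0,0.62,0,0,0,0.8],[0.59,0,0.61,0,0,0,0.8],[0.6,0,0.62,0,0,0,0.8],[0.6,0,0.61,0,0,0,0.8]]]}}

```text
time: 18.7
eef_pos: [0.5701, -0.0336, 0.0824]
ee_rot: [-0.018, 0.919, 0.044, 0.391]
ft_force: [0.4, -0.7, -1.6]
finger_gap: 0.0133
gripper_force: 60.0
```

```bash
python3 - <<'E'
from c import *
pose(); Y=B["yaw"]
rows([(*grip(C(-.028,.05),Y),.8,10)])
E
```

```text
t 18.7 tcp bay [-143.    -2.    82.4] lean 0.803 F [ 0.4 -0.7 -1.6] gap 0.0133 59.99152958393097
grip bay [-156.5   -2.    95.4] mid~ [-114.5   -2.    49.4] yaw 0.097
[[0.6,-0.02,0.62,0.0,0.0,0.0,0.8],[0.61,-0.03,0.63,0.001,-0.001,0.0,0.8],[0.6,-0.02,0.62,0.0,0.0,-0.001,0.8],[0.6,-0.02,0.62,0.001,0.0,0.0,0.8],[0.61,-0.03,0.63,0.0,-0.001,0.0,0.8],[0.6,-0.02,0.62,0.0,0.0,0.0,0.8],[0.61,-0.02,0.62,0.001,0.0,-0.001,0.8],[0.6,-0.02,0.62,0.0,-0.001,0.0,0.8],[0.61,-0.02,0.62,0.0,0.0,0.0,0.8],[0.6,-0.02,0.63,0.001,0.0,0.0,0.8]]
```

>>> {"method": "arm_command", "body": {"increments": [[[0.1,-0.1,0.1,0.002,0,-0.001,0.8],[0.5,-0.1,0.52,0.001,-0.001,-0.001,0.8],[0.6,0,0.62,0,0,0,0.8],[0.6,0,0.62,0,0,0,0.8],[0.61,0,0.63,0,0,0,0.8],[0.6,0,0.62,0,0,0,0.8],[0.61,0,0.62,0,0,0,0.8],[0.6,0,0.62,0,0,0,0.8],[0.61,0,0.62,0,0,0,0.8],[0.6,0,0.63,0,0,0,0.8]]]}}

```text
time: 19.95
eef_pos: [0.6474, -0.0239, 0.0822]
ee_rot: [-0.019, 0.92, 0.046, 0.39]
ft_force: [0.9, -0.9, -2.6]
finger_gap: 0.0138
gripper_force: 60.0
```

```bash
python3 c.py w4; python3 - <<'E'
from pick import *
Y=B["yaw"]
rows([(*grip(C(-.019,.05),Y),.8,3),(*grip(C(-.0055,.05),Y),.8,6)])
E
```

```text
t 19.95 tcp bay [-65.1  -0.1  82.2] lean 0.802 F [ 0.9 -0.9 -2.6] gap 0.0138 59.99151349067688
grip bay [-78.6  -0.1  95.2] mid~ [-36.6  -0.1  49.2] yaw 0.099
top slope [-3.0000e-03  6.9771e+01] rect [-26.4  -0.8] [54.1 74.5] 89.8 x [-62.1   9.7] y [-27.1  25.8] medz 69.6
sill 274 [[-70.4, -44.7, 18.8], [-67.9, 32.7, 24.3], [-64.0, 44.6, 25.7]]
div 25 946 [31.3 35.4] [-32.9 -36.2]
div 48 2249 [44.9 52. ] [-45.1 -52. ]
[[0.38,-0.01,0.4,0.0,-0.001,0.0,0.8],[0.38,-0.01,0.4,0.001,-0.001,0.0,0.8],[0.37,0.0,0.4,0.0,-0.002,0.0,0.8],[0.16,0.0,0.16,0.0,0.0,0.0,0.8],[0.16,0.0,0.16,0.0,0.0,0.0,0.8],[0.15,0.0,0.16,0.0,0.0,0.0,0.8],[0.16,0.0,0.17,0.0,0.0,0.0,0.8],[0.16,0.0,0.16,0.0,0.0,0.0,0.8],[0.16,0.0,0.16,0.0,0.0,0.0,0.8]]
```

>>> {"method": "arm_command", "body": {"increments": [[[0.38,0,0.4,0,0,0,0.8],[0.38,0,0.4,0,0,0,0.8],[0.37,0,0.4,0,0,0,0.8],[0.16,0,0.16,0,0,0,0.8],[0.16,0,0.16,0,0,0,0.8],[0.15,0,0.16,0,0,0,0.8],[0.16,0,0.17,0,0,0,0.8],[0.16,0,0.16,0,0,0,0.8],[0.16,0,0.16,0,0,0,0.8],[0,0,0,0,0,0,0.8]]]}}

```text
time: 21.25
eef_pos: [0.6766, -0.021, 0.0818]
ee_rot: [-0.019, 0.92, 0.046, 0.389]
ft_force: [-4.9, -1.1, -0.3]
finger_gap: 0.0135
gripper_force: 60.0
```

```bash
python3 c.py w5; python3 - <<'E'
import cv2,numpy as np
cv2.imwrite("pics/w5c.png",cv2.resize(cv2.imread("pics/w5.png")[60:330,130:390],(600,620))[:600])
E
```

```text
t 21.25 tcp bay [-35.8  -0.1  81.8] lean 0.801 F [-4.9 -1.1 -0.3] gap 0.0135 59.995595812797546
grip bay [-49.3  -0.1  94.8] mid~ [-7.3 -0.1 48.8] yaw 0.099
```

View pics/w5c.png

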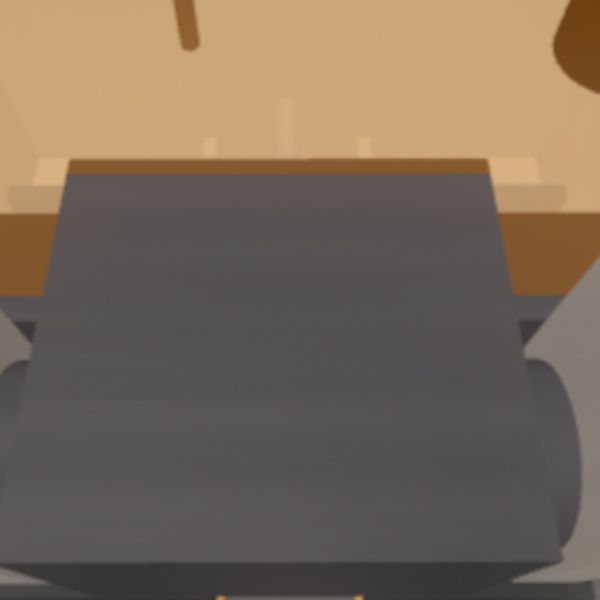

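```bash
python3 - <<'E'
from pick import *
Y=B["yaw"]; g=wb(bot.state()["eef_pos"]-Rq(bot.state()["ee_rot"]).apply([0,0,.0187])); print(g)
f=lambda x,z:(*grip(bw([g[0]+x,g[1]-.0002,g[2]+z]),Y),.8)
rows([(*f(.002,0),2),(*f(.002,-.013),6)])
E
```

```text
[-4.93198987e-02 -9.72634741e-05  9.48043470e-02]
[[0.07,0.01,0.07,0.0,-0.001,0.0,0.8],[0.07,0.01,0.07,0.001,0.0,0.0,0.8],[-0.16,0.0,0.15,0.0,0.0,0.0,0.8],[-0.15,0.0,0.15,0.0,0.0,0.0,0.8],[-0.16,0.0,0.15,0.0,0.0,0.0,0.8],[-0.15,0.0,0.16,0.0,0.0,0.0,0.8],[-0.16,0.0,0.15,0.0,0.0,0.0,0.8],[-0.16,0.0,0.15,0.0,0.0,0.0,0.8]]
```

>>> {"method": "arm_command", "body": {"increments": [[[0.07,0.01,0.07,0,0,0,0.8],[0.07,0.01,0.07,0,0,0,0.8],[-0.16,0,0.15,0,0,0,0.8],[-0.15,0,0.15,0,0,0,0.8],[-0.16,0,0.15,0,0,0,0.8],[-0.15,0,0.16,0,0,0,0.8],[-0.16,0,0.15,0,0,0,0.8],[-0.16,0,0.15,0,0,0,0.8],[0,0,0,0,0,0,0.8]]]}}

```text
time: 22.42
eef_pos: [0.6785, -0.0209, 0.0688]
ee_rot: [-0.019, 0.92, 0.046, 0.39]
ft_force: [-5.4, -0.7, 0.5]
finger_gap: 0.0135
gripper_force: 60.0
```

```bash
python3 -c "
from c import *
pose()"
```

```text
t 22.43 tcp bay [-33.8  -0.2  68.8] lean 0.802 F [-5.4 -0.7  0.5] gap 0.0135 59.997135400772095
grip bay [-47.3  -0.2  81.8] mid~ [-5.3 -0.2 35.8] yaw 0.1
```

>>> {"method": "arm_command", "body": {"increments": [[[-0.09,0,0.08,0,0,0,0.8],[-0.08,0,0.08,0,0,0,0.8],[-0.09,0,0.08,0,0,0,0.8],[0,0,0,0,0,0,0.8]]]}}

```text
time: 22.92
eef_pos: [0.6785, -0.0209, 0.0655]
ee_rot: [-0.019, 0.92, 0.046, 0.39]
ft_force: [-5.7, -0.9, 1.0]
finger_gap: 0.0139
gripper_force: 60.0
```

```bash
python3 -c "
from c import *
pose()
d=optics.snapshot('side'); V=wb(cloud(d).reshape(-1,3)).reshape(384,512,3)*1000; h=cv2.cvtColor(d['image'],cv2.COLOR_BGR2HSV)
m=(h[...,0]>45)&(h[...,0]<85)&(h[...,1]>100)&(abs(V[...,1])<40)&(abs(V[...,0]+30)<60); q=V[m]; print(len(q),np.percentile(q,[2,50,98],0).round(1).tolist() if len(q) else 0)
"
```

```text
t 22.93 tcp bay [-33.8  -0.3  65.5] lean 0.802 F [-5.7 -0.9  1. ] gap 0.0139 59.99706029891968
grip bay [-47.3  -0.2  78.5] mid~ [-5.3 -0.2 32.5] yaw 0.1
17 [[-55.8, -6.3, 56.6], [4.4, 4.0, 58.9], [9.8, 9.7, 91.4]]
```

>>> {"method": "arm_command", "body": {"increments": [[[-0.06,0,0.06,0,0,0,0.8],[0,0,0,0,0,0,0.8]]]}}

```text
time: 23.22
eef_pos: [0.6788, -0.0209, 0.0649]
ee_rot: [-0.019, 0.919, 0.046, 0.39]
ft_force: [-4.6, -0.3, 1.1]
finger_gap: 0.0135
gripper_force: 60.0
```

>>> {"method": "arm_command", "body": {"increments": [[[-0.06,0,0.06,0,0,0,0.8],[0,0,0,0,0,0,0.8]]]}}

```text
time: 23.48
eef_pos: [0.679, -0.0209, 0.0648]
ee_rot: [-0.019, 0.919, 0.046, 0.391]
ft_force: [-8.9, -0.5, 5.9]
finger_gap: 0.0139
gripper_force: 60.0
```

>>> {"method": "arm_command", "body": {"increments": [[[0,0,0,0,0,0,2],[0,0,0,0,0,0,3.5],[0,0,0,0,0,0,3.5],[0,0,-1,0,0,0,3.5],[0,0,-2.5,0,0,0,3.5],[0,0,-3.5,0,0,0,3.5],[-1,0,-4,0,0,0,3.5],[-1,0,-4,0,0,0,3.5],[0,0,0,0,0,0,3.5]]]}}

```text
time: 24.6
eef_pos: [0.5554, -0.0332, 0.1549]
ee_rot: [-0.019, 0.92, 0.045, 0.39]
ft_force: [1.3, -0.5, 0.4]
finger_gap: 0.0343
gripper_force: 0.0
```

```bash
python3 s.py; python3 - <<'E'
from c import *
st,s,W=wrist("w6"); V=wb(W.reshape(-1,3)).reshape(W.shape)*1000; hsv=cv2.cvtColor(s["image"],cv2.COLOR_BGR2HSV); x,y,z=V[...,0],V[...,1],V[...,2]
q=V[(hsv[...,1]<60)&(x>-70)&(x<60)&(abs(y)<30)&(z>40)&(z<62)]
if len(q)>50: print(len(q),np.polyfit(q[:,0],q[:,2],1),np.median(q,0),cv2.minAreaRect(q[:,:2].astype(np.float32)),np.percentile(q,[1,99],0).round(1).tolist())
f=V[(hsv[...,0]>45)&(hsv[...,0]<85)&(hsv[...,1]>100)&(z>62)&(z<100)&(abs(y)<25)&(x<0)]
if len(f): print("fin",len(f),np.percentile(f,[2,50,98],0).round(1).tolist())
a=V[(hsv[...,0]<22)&(hsv[...,1]>110)&(abs(y)<30)&(abs(x-45)<15)&(z>52)&(z<80)]
if len(a): print("plate",len(a),np.percentile(a,[2,50,98],0).round(1).tolist())
E
```

```text
t 24.6 tcp bay [-1.576e+02 -1.000e-01  1.549e+02] lean 0.802 F [ 1.3 -0.5  0.4] gap 0.0343 0.0
red 138
[-90.6   8.4 334.3] [-99.4   1.6 315.6] [-81.   10.6 351.3]
amber 365 [[-89.0, -109.0, 220.0], [-38.0, -53.0, 271.0], [-30.0, -1.0, 272.0], [-23.0, 33.0, 273.0], [-16.0, 117.0, 328.0]]
2257 [3.22800942e-02 5.25275001e+01] [-30.35732912  -2.28089999  52.24297074] ((-16.03558349609375, -1.1354560852050781), (98.51170349121094, 54.0169677734375), 0.10144951939582825) [[-64.7, -27.7, 41.2], [30.1, 25.3, 54.0]]
fin 270 [[-63.6, -7.1, 87.1], [-50.8, -0.9, 88.4], [-38.4, 5.2, 89.6]]
```

View pics/w6.png

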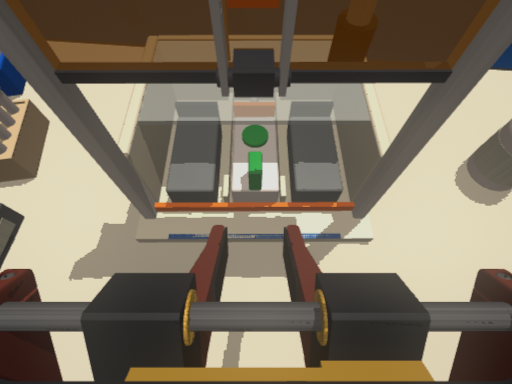

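```bash
python3 - <<'E'
from p import *
d=np.load("w6.npz"); V=wb(d["W"].reshape(-1,3)).reshape(384,512,3)*1000; x,y,z=V[...,0],V[...,1],V[...,2]
for a in range(-64,44,9):
    q=z[(x>a)&(x<a+9)&(abs(y+1)<22)&(abs(z-52)<7)]; print(a,len(q),np.round(np.median(q),1) if len(q) else 0,end=" | ")
E
```

```text
-64 274 52.1 | -55 179 52.4 | -46 169 52.4 | -37 155 52.4 | -28 157 52.5 | -19 154 52.4 | -10 268 52.8 | -1 238 56.9 | 8 202 57.3 | 17 169 56.9 | 26 65 52.4 | 35 0 0 |
```

```bash
python3 -c "
from cell import sign_off
print(sign_off())"
```

```text
the job is handed in; nothing more can be done
None
```

The guard hangs hooked at about 180 mm and the white cassette lies flat behind the sill in the middle lane, held by the sprung plate; I handed the job in at about 25 s, and the call returned no verdict.

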